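Release the clamped tube block from the shaker and set it in the yellow tray

ROBOT

A 6-joint arm with a two-finger parallel gripper is mounted at the origin on the work surface. World frame = base frame: x ahead of the robot, y to its left, z up, the work surface at z = 0. Lengths are in m, angles in degrees, forces in N, time in s.
With the tool pointing down it reaches from about 0.25 to 0.725 m from the base axis. Payload 9.7 kg.
Tool frame: the origin (TCP) lies where the fingers leave the gripper's body, on its centre line; the fingertips stand 73 mm ahead of it and the grasp point (between the pads) lies 54 mm ahead of it; y points along the fingers, x is the direction in which the jaws open and shut, and the axes are right-handed (so a half turn about y gives the same grasp; the last joint's range is limited). The gripper opens to 85 mm and grips with 20 to 120 N. Pads are 22 mm wide; open, the fingers measure 114 mm over their backs; the gripper's body (76 mm by 85 mm) begins 54 mm behind the grasp point. The pads swing forward as they close: fully open they stand 13 mm farther back than shut.
Start: joints at [-77.292, 4.979, 10.078, 95.1, 0, 90], TCP at [0.121, -0.537, 0.304] pointing down, gripper open.
Joint ranges: [-179.16, 179.16], [-48.56, 103.87], [-65.8, 70.77], [-126.05, 130.52], [-82.76, 87.17], [-180, 180]. Speed limits (degrees/s): [127.2, 127.2, 147.25, 180, 180, 180].

INTERFACE

Orientations are given as [roll, pitch, yaw] about the fixed x, y, z axes, in that order (R = Rz(yaw) Ry(pitch) Rx(roll)).
In Python, from workcell import sensors, imaging, bot, models gives the robot as it stands.
- The arm moves only by the tool arm_command, never from a script. Its argument "rows" is one flat list of numbers, 7 for each row, row after row: the shift along the tool's x, y, z in cm, then the turn, a rotation vector about the tool's x, y, z in degrees, then the gripper's target within -1 to 1 (fully open at 1, half-way at 0, shut at -1). A call has 1 to 12 rows; each row is the pose to reach, as a shift and turn from the pose commanded when the call began, along the tool's axes at that moment; what a row does not reach only later rows make up. A row lasts 1/12 s, in which the tool goes at most 41.7 mm and 7.16 degrees, less where a joint would pass 70% of its speed; a pose out of reach is approached as far as the arm can. A call with a gripper value outside its range is refused whole. The fingers move at their own pace and stop on an object; "force" is the grip in N (left out, the last holds). Time passes only in rows, so rows that repeat a pose let the fingers close. It gives the time, the measured TCP pose, the force and the opening at its end, in the units of the state.
- sensors.get_obs(): the state, without advancing time (a new reading comes with each control period).
- imaging.camera(name): name is "side" or "top" or "wrist"; returns a dict with "pixels" (420x560x3 uint8, blue, green, red), "z_map" (420x560 float32, m along the optical axis (not along the pixel's ray), 0 where there is no reading), "camera_matrix" (3x3 intrinsics, pixels), "world_from_camera" (4x4, takes a point from camera to world coordinates). Camera axes: x right, y up, looking along -z (the intrinsics and any distortion apply to the point x, -y, -z); pixel columns grow to the right and rows downward; lengths in m; the calibration is good to about 2 mm. A picture is of the moment at which its call begins.
- bot.job_done(): hands the job in, once; it reports no verdict.
Trained networks look in the newest picture that a camera, given by its name, has taken for a name from the list of things; names that differ only in an ending like _2 or _b are one class to them, and where a whole thing is asked for, a point or a joint stands for the part that bears it (a point fixed in the world has none). Each returns a list of dicts, best first, with "conf" (0 to 1); they miss things now and then, are a little off and sometimes report something else, mostly with a low value. They report only what shows in the picture. A call takes as long as a camera call. They do not tell look-alikes from the thing itself.
- models.search_frame(thing, camera): "extent" ([centre column, centre row, width, height] in pixels, round what is visible of it).
- models.spot_point(thing, camera): "location" ([column, row] in pixels: a listed point, or the origin of a listed thing).
The state is a dict: "time": time; "q": joint angles; "qd": joint speeds; "joint_efforts": joint torques, N m; "ee_pos": TCP position; "tcp_rot": TCP orientation; "wrist_force": force on the tool from outside, world axes, zero at the start; "torque": the same for the moment, N m; "opening": finger opening in m.
Only numpy, scipy, OpenCV 4.12 (cv2) and the standard library are available. Lean on these libraries where they do the work, as an engineer would, in place of code of your own. Each camera call takes 0.05 s, during which the arm holds its last target.

TASK

The shaking run is over: flip the red clamp lever on the shaker back over centre until it stays open, with the tube block still in its nest. Then lift the block out and set it down gently, upright and flat on the floor of the yellow tray, let go, and leave the clamp open. Keep the block upright all the way, do not drop it, and leave the trays and everything else on the bench where they are.

Things in the scene. Friction and masses are not known exactly. Their poses are not given: they have to be found in the camera images.
- shaker: Fixed white laboratory shaker, base 190 (x) x 250 (y) mm, aluminium deck 60 mm above the bench. Origin on the bench below the nest's centre; y points from the nest to the clamp, z up. The block sits on the deck (nest floor, 60 mm up) between 12 mm high corner lips with 2 mm clearance; the middle of its long sides is free. Two steel cheeks, up to 147 mm above the bench, hold the clamp.
- lever_hinge (a point): Hinge axis of the red clamp lever: 106 mm from the nest's centre along the shaker's y, 137 mm above the bench. Axes as the shaker's: x along the hinge, y away from the block, z up.
- lever_grip (a point): Middle of the red round grip of the clamp lever, 85 mm from the hinge; the grip is 22 mm in diameter, 75 mm long (45 to 120 mm from the hinge). Its z axis runs along the lever away from the hinge. Closed, it stands upright; it opens by swinging away from the block (towards the shaker's +y) and down.
- lever (a joint): Angle of the clamp lever (rad): 0 closed (upright), 1.6 fully open (level, pointing away from the block). A spring pulls it shut below 0.55 and throws it open above; at 85 mm from the hinge it takes about 6 N to start. The steel clamp arm pressed on the block's end lifts with it, and when open stands beside the block, 75 to 110 mm from the nest's centre, its tip 190 mm above the bench.
- block_mid (a point): Centre of the blue tube block (half-way up): 56 mm along its x, 110 mm along its y (its long axis), 55 mm high, plus white and orange tube caps that rise 8 mm above its top. About 0.4 kg. It starts in the shaker's nest under the clamp, its axes along the shaker's. Plain flat sides, gripped across the 56 mm width.
- block: The same blue tube block; origin at the centre of its underside, z up.
- yellow_tray: Loose shallow yellow tray, 130 (x) x 180 (y) x 18 mm high, walls and floor 4 mm thick; origin at the centre of its underside. The block's goal.
- white_tray: White tray of the same shape and size, not to be used; origin under its centre. The two trays may be swapped.
- bottle: Amber bottle with orange cap, diameter 66 mm, 150 mm high; origin under its centre. Leave alone.
- beaker: Clear beaker, diameter 68 mm, 80 mm high; origin under its centre. Leave alone.
- rack: White tube rack 70 x 200 x 30 mm with a few tubes up to 44 mm high; origin under its centre. Leave alone.
- tip_box: Grey box with yellow top, 85 x 120 x 55 mm; origin under its centre. Leave alone.
- jar: White jar with blue cap, diameter 56 mm, 70 mm high; origin under its centre. Leave alone.
There are look-alikes about, which are no part of the job. Several things have the shape of the yellow_tray; the one meant has the colours described above.

How it is judged (in metres and radians):
On the way:
1. the clamp lever is flipped open (beyond 1.3 rad) while the block is still in its nest (value of joint lever above 1.3 rad and distance of block_mid from where it was at the start of the episode below 0.012 m), for 0.2 s.
At the end, for the whole second after the job is handed in: The clamp lever is open (beyond 1.3 rad); the block stands upright (within 0.08 rad) and at rest, flat on the yellow tray's floor (its centre within 3 mm of 31.5 mm above the tray's underside) with its centre within 50 mm of the tray's centre; the yellow tray is flat on the bench (value of joint lever above 1.3 rad and horizontal distance between block_mid and yellow_tray below 0.05 m and z of block_mid in the frame of yellow_tray between 0.028 and 0.0345 m and angle between block's own z axis and vertical below 0.08 rad and height (world z) of yellow_tray below 0.006 m and angle between yellow_tray's own z axis and vertical below 0.05 rad and linear speed of block below 0.02 m/s); the robot touches nothing.
It fails at once if the block is tipped by more than 0.6 rad (angle between block's own z axis and vertical above 0.6 rad).
It fails at once if the block is let go more than 20 mm above the floor of a tray ((horizontal distance between block_mid and yellow_tray below 0.11 m or horizontal distance between block_mid and white_tray below 0.11 m) and height (world z) of block_mid above 0.0515 m and contact force between the fingers and block below 0.05 N).
It fails at once if a tray is pushed more than 40 mm (distance of any of yellow_tray, white_tray from where it was at the start of the episode above 0.04 m).
It fails at once if a bystander is pushed more than 40 mm (distance of any of bottle, beaker, rack, tip_box, jar from where it was at the start of the episode above 0.04 m).
It also fails if it takes over 53 s, if anything falls off the work surface, if the arm or the gripper's body presses on something with over 40 N, if the wrist force passes 120 N, or if a joint passes its speed limit or range.

## Working session

There is one attempt and no reset: what is moved stays moved. The work goes in short steps, Python scripts to look and compute and a tool call to move; the robot and the scene stay as the last step left them, time stands still between calls to the robot, and variables do not carry over. Pictures are saved under pics/ and viewed, and the job is handed in when it is done.

Besides the shell and the picture viewer there is one more tool, called after "Call:" as name(argument=value, ...) on one line, values as JSON. arm_command: Moves the arm, as the interface text tells. Its arguments: {"type":"object","properties":{"rows":{"type":"array","items":{"type":"number"}},"force":{"type":"number"}},"required":["rows"]}

```bash
ls; mkdir -p pics
cat > h.py <<'E'
import numpy as np, cv2
from scipy.spatial.transform import Rotation as R
from workcell import sensors, imaging, bot, models
def ray(c,px):
    K=c["camera_matrix"];T=c["world_from_camera"]
    u=(px[0]-K[0,2])/K[0,0];v=(px[1]-K[1,2])/K[1,1]
    d=T[:3,:3]@np.array([u,-v,-1.0]);return T[:3,3],d
def pt(c,px):
    o,d=ray(c,px);z=c["z_map"][int(round(px[1])),int(round(px[0]))];return o+d*z
def cloud(c):
    K=c["camera_matrix"];T=c["world_from_camera"];z=c["z_map"]
    h,w=z.shape;U,V=np.meshgrid(np.arange(w),np.arange(h))
    P=np.stack([(U-K[0,2])/K[0,0]*z,-(V-K[1,2])/K[1,1]*z,-z],-1)
    return P@T[:3,:3].T+T[:3,3]
def proj(c,p):
    T=c["world_from_camera"];K=c["camera_matrix"];q=T[:3,:3].T@(np.array(p)-T[:3,3])
    return np.array([K[0,0]*q[0]/-q[2]+K[0,2],K[1,1]*-q[1]/-q[2]+K[1,2]])
def tri(a,b):
    A=np.zeros((3,3));B=np.zeros(3)
    for o,d in (a,b):
        d=d/np.linalg.norm(d);M=np.eye(3)-np.outer(d,d);A+=M;B+=M@o
    return np.linalg.solve(A,B)
E
python3 - <<'E'
from h import *
for n in ["side","top","wrist"]:
    c=imaging.camera(n);cv2.imwrite(f"pics/{n}0.png",c["pixels"])
    np.savez(f"{n}0.npz",**c)
    print(n,c["world_from_camera"].round(3).tolist(),c["camera_matrix"].round(1).tolist())
    for t in ["shaker","lever_hinge","lever_grip","block_mid","block","yellow_tray","white_tray","bottle","beaker","rack","tip_box","jar"]:
        r=models.spot_point(t,n)
        print(t,[(np.round(x["location"]).tolist(),round(x["conf"],2),pt(c,np.clip(x["location"],0,[559,419])).round(3).tolist()) for x in r[:3]])
print(sensors.get_obs())
E
```

```text
pics
side [[0.878, 0.364, -0.311, 0.002], [-0.478, 0.675, -0.562, -1.048], [0.006, 0.642, 0.767, 1.403], [0.0, 0.0, 0.0, 1.0]] [[545.3, 0.0, 285.3], [0.0, 545.3, 209.0], [0.0, 0.0, 1.0]]
shaker [([237.0, 118.0], 0.49, [0.522, 0.22, 0.234])]
lever_hinge [([238.0, 139.0], 0.74, [0.519, 0.22, 0.145])]
lever_grip [([240.0, 120.0], 0.68, [0.533, 0.221, 0.221])]
block_mid [([255.0, 164.0], 0.78, [0.53, 0.115, 0.115])]
block [([262.0, 173.0], 0.92, [0.532, 0.07, 0.109])]
yellow_tray [([332.0, 246.0], 0.76, [0.622, -0.231, 0.008]), ([230.0, 314.0], 0.61, [0.149, -0.581, 0.537])]
white_tray [([285.0, 272.0], 0.62, [0.449, -0.24, -0.003])]
bottle [([334.0, 191.0], 0.7, [0.744, -0.05, 0.028])]
beaker [([303.0, 151.0], 0.78, [0.739, 0.156, 0.043])]
rack [([322.0, 336.0], 0.86, [0.429, -0.49, 0.032]), ([352.0, 209.0], 0.68, [0.742, -0.157, 0.048])]
tip_box [([384.0, 307.0], 0.73, [0.624, -0.505, 0.052])]
jar [([347.0, 211.0], 0.77, [0.728, -0.15, 0.036])]
top [[-0.009, 0.985, -0.175, 0.257], [-1.0, -0.007, 0.01, -0.116], [0.009, 0.175, 0.985, 1.492], [0.0, 0.0, 0.0, 1.0]] [[531.1, 0.0, 282.9], [0
[... 1221 characters left out ...]
bottle []
beaker []
rack []
tip_box []
jar []
{'time': 1.95, 'q': array([-7.72939832e+01,  4.97943826e+00,  1.00787691e+01,  9.50983800e+01,
        1.34934169e-03,  8.99994719e+01]), 'qd': array([-0.00118234, -0.01890759, -0.00308711,  0.03177816, -0.06109875,
       -0.0154096 ]), 'joint_efforts': array([-3.65475835e-04, -5.20092595e+01,  4.64857113e+01,  1.74634650e-03,
       -3.88687806e-05,  1.99727317e-06]), 'ee_pos': array([ 0.12097836, -0.53653784,  0.30388395]), 'tcp_rot': array([-8.99986507e+01, -9.50828834e-04, -7.72934551e+01]), 'wrist_force': array([ 0.0174915 , -0.36272378, -0.0859817 ]), 'torque': array([ 0.01916621, -0.02727483, -0.03658099]), 'opening': 0.08541966308636968}
```

View pics/top0.png

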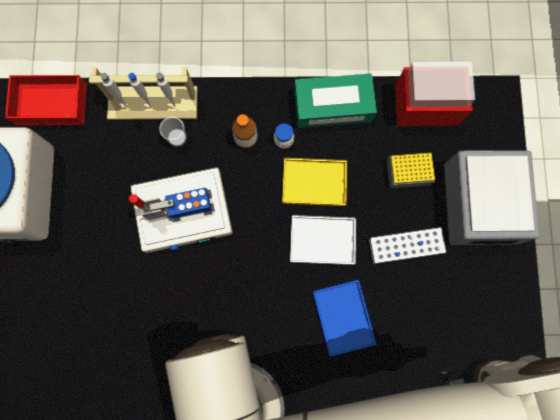

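View pics/side0.png

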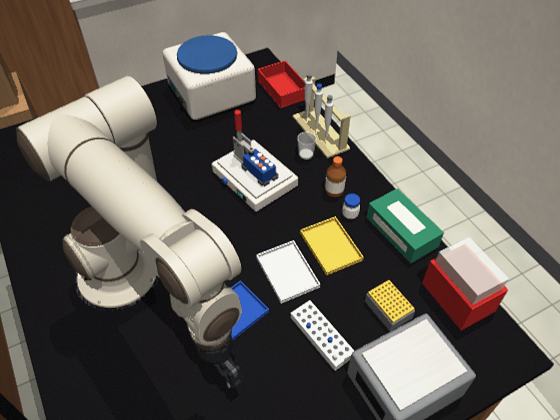

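Top view: the yellow tray is at (315,182). The white tray (323,240) and blue tray (344,318) are look-alikes, and the yellow tip box top at (412,168) is too small to be it. The red lever is at (134,199) and the blue block at (190,203) on the shaker. The red boxes at (45,100) and (433,95) are not the lever. I choose the yellow tray at (315,182) and check it with a close crop and depth measurements.

Run:
```python
import numpy as np,cv2
from h import cloud
for n in ["top","side"]:
    c=dict(np.load(f"{n}0.npz"));P=cloud(c);b=c["pixels"];hsv=cv2.cvtColor(b,cv2.COLOR_BGR2HSV)
    H,S,V=[hsv[...,i].astype(int) for i in range(3)]
    X,Y,Z=P[...,0],P[...,1],P[...,2]
    def rep(name,m):
        m=m&(c["z_map"]>0)
        if m.sum()<5: print(n,name,"few",m.sum());return
        q=P[m];r=cv2.minAreaRect((q[:,:2]*1000).astype(np.float32))
        print(n,name,m.sum(),"mean",q.mean(0).round(4),"z",np.percentile(q[:,2],[2,50,98]).round(3),"rect",np.round(r[0],1),np.round(r[1],1),round(r[2],1))
    reg=(X>.3)&(X<.75)&(Y>-.05)&(Y<.36)
    rep("lever",reg&((H<8)|(H>172))&(S>150)&(V>60)&(Y>.16))
    rep("blocktop",reg&(H>100)&(H<130)&(S>120)&(Z>.10)&(Z<.122)&(Y<.2))
    rep("blockblue",reg&(H>100)&(H<130)&(S>120)&(Z>.07)&(Y<.2))
    rep("deck",reg&(Z>.05)&(Z<.068))
    rep("tray",(X>.5)&(X<.75)&(Y>-.36)&(Y<-.1)&(H>22)&(H<35)&(S>120))
    rep("white",(X>.3)&(X<.56)&(Y>-.36)&(Y<-.1)&(S<60)&(V>120))
    if n=="top": im=np.hstack([b[150:270,110:250],b[150:270,260:400]])
    else: im=np.hstack([b[90:220,200:330],b[190:320,250:380]])
    cv2.imwrite(f"pics/{n}crop.png",cv2.resize(im,None,fx=2.8,fy=2.8,interpolation=cv2.INTER_CUBIC))
```

```text
top lever 128 mean [0.5279 0.229  0.2264] z [0.001 0.25  0.261] rect [554.8 266. ] [116.2  19.9] 53.4
top blocktop 465 mean [0.5414 0.1266 0.1143] z [0.103 0.115 0.121] rect [547.9 124.1] [ 56.4 108.5] 11.1
top blockblue 561 mean [0.5396 0.1242 0.1102] z [0.078 0.114 0.121] rect [548.1 124.3] [ 56.4 108.6] 11.5
top deck 3351 mean [0.5405 0.1486 0.0594] z [0.051 0.06  0.067] rect [591.4 120.8] [316.1 338.7] 0.2
top tray 3007 mean [ 0.6285 -0.2229  0.0055] z [-0.003  0.005  0.021] rect [ 630.5 -223.4] [190.3 143.3] 87.2
top white 3015 mean [ 0.4593 -0.2434  0.0056] z [-0.003  0.005  0.021] rect [ 460.3 -244. ] [184.8 136.4] 87.2
side lever 126 mean [0.5235 0.2197 0.2246] z [0.186 0.224 0.258] rect [524.7 221.6] [26.9 21.2] 70.8
side blocktop 264 mean [0.5392 0.1137 0.1107] z [0.1   0.111 0.119] rect [544.6 126.1] [ 58.9 124.4] 11.7
side blockblue 443 mean [0.5375 0.1081 0.101 ] z [0.073 0.106 0.119] rect [543.7 128.8] [ 59.6 133.3] 11.7
side deck 1465 mean [0.5391 0.1269 0.058 ] z [0.051 0.058 0.067] rect [591.6 117.5] [319.3 313.1] 87.1
side tray 1739 mean [ 0.626  -0.2209  0.0028] z [-0.006  0.002  0.017] rect [ 630.2 -216. ] [201.7 144.5] 87.2
side white 2270 mean [ 0.457  -0.2418  0.0039] z [-0.005  0.003  0.019] rect [ 460.  -237.1] [203.  141.1] 86.5
```

View pics/topcrop.png

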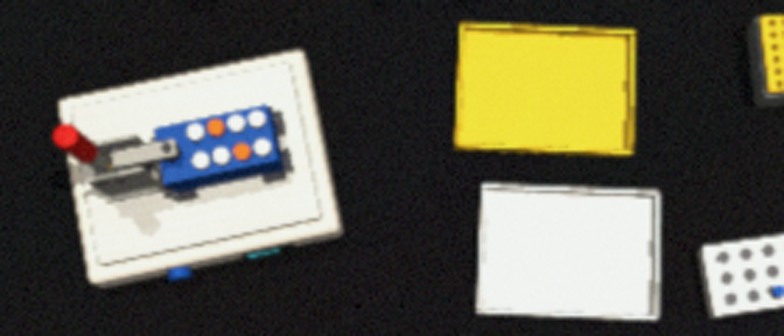

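View pics/sidecrop.png

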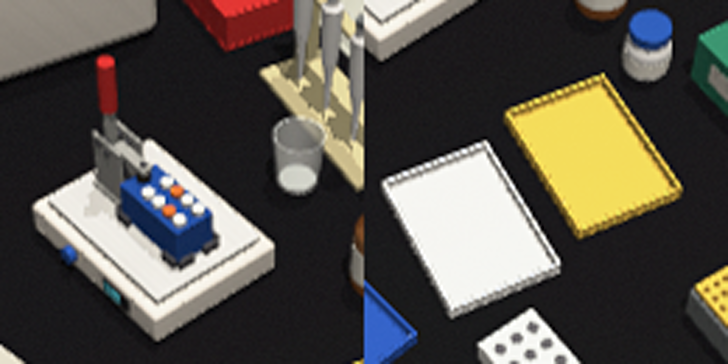

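Yellow tray confirmed at about (0.628, -0.222), yaw -2.8°. The block centre is about (0.546, 0.124), with the shaker at yaw 11°. The lever stands at (0.526, 0.227), with its top at z = 0.26. I'm starting the approach and testing the wrist's turning sense on the way.

Call:
arm_command(rows=[-4,-3,3,0,7,0,-1,-8,-5.6,7,0,14,0,-1,-11,-5.6,10,0,21,0,-1,-14,-5.6,13,0,28,0,-1], force=60)

```text
time: 2.28
ee_pos: [0.1962, -0.4043, 0.3576]
tcp_rot: [-89.9, -0.1, -105.1]
wrist_force: [0.2, 0.1, 1.1]
opening: 0.0389
```

Run:
```python
from workcell import sensors
o=sensors.get_obs()
for k in ["time","q","ee_pos","tcp_rot","opening"]: print(k,o[k])
```

```text
time 2.2833
q [-6.41226967e+01 -7.23458163e+00  4.11599156e+00  1.01225801e+02
  8.49987934e-03  1.30961248e+02]
ee_pos [ 0.196176   -0.40434396  0.35755618]
tcp_rot [-8.99117869e+01 -8.86500878e-02 -1.05084004e+02]
opening 0.038873066847157065
```

Call:
arm_command(rows=[-5,0,1.4,0,-7,0,-1,-9,0,2.5,0,-14,0,-1,-13,0,3.6,0,-21,0,-1,-17,0,4.7,0,-28,0,-1,-21,0,5.8,0,-35,0,-1,-25,0,6.9,0,-42,0,-1,-29,0,8,0,-49,0,-1,-33,0,9.1,0,-56,0,-1,-37,0,10.2,0,-63,0,-1,-41,0,11.3,0,-70,0,-1,-44,0,12.1,0,-77,0,-1,-47,0,12.9,0,-84,0,-1])

```text
time: 3.28
ee_pos: [0.4405, 0.0191, 0.3559]
tcp_rot: [-90.0, -0.0, -20.3]
wrist_force: [-0.3, -0.6, -0.6]
opening: 0.0
```

```bash
cat > go.py <<'E'
import sys
from h import *
o=sensors.get_obs()
print("t",o["time"],"q",o["q"].round(1),"p",o["ee_pos"].round(4),"rpy",o["tcp_rot"].round(1),"F",o["wrist_force"].round(1),"open",round(o["opening"],4))
if len(sys.argv)>3:
    t=np.array([float(a) for a in sys.argv[1:4]]);yaw=float(sys.argv[4])
    Rm=R.from_euler("xyz",o["tcp_rot"],degrees=True)
    print("shift cm",(Rm.inv().apply(t-o["ee_pos"])*100).round(2))
    print("turn",(Rm.inv()*R.from_euler("xyz",[-90,0,yaw],degrees=True)).as_rotvec(degrees=True).round(2))
E
python3 go.py .536 .179 .36 -169
```

```text
t 3.2833 q [  2.5  -8.3   2.9 101.3   0.  112.7] p [0.4405 0.0191 0.3559] rpy [-90.   -0.  -20.3] F [-0.3 -0.6 -0.6] open 0.0
shift cm [ 3.42 -0.4  18.31]
turn [-4.0000e-02  1.4875e+02 -2.0000e-02]
```

Call:
arm_command(rows=[0.5,0,3,0,-7,0,-1,1,0,6,0,-14,0,-1,1.5,0,9,0,-21,0,-1,2.2,-0.2,12,0,-28,0,-1,2.8,-0.3,15,0,-35,0,-1,3.4,-0.4,18.3,0,-42,0,-1,3.4,-0.4,18.3,0,-49,0,-1,3.4,-0.4,18.3,0,-56,0,-1,3.4,-0.4,18.3,0,-63,0,-1,3.4,-0.4,18.3,0,-70,0,-1,3.4,-0.4,18.3,0,-77,0,-1,3.4,-0.4,18.3,0,-84,0,-1])

```text
time: 4.28
ee_pos: [0.5362, 0.1756, 0.3599]
tcp_rot: [-90.0, 0.0, 63.7]
wrist_force: [0.2, 0.5, -0.4]
opening: -0.0002
```

Call:
arm_command(rows=[0,0,0,0,-7,0,-1,0,0,0,0,-14,0,-1,0,0,0,0,-21,0,-1,0,0,0,0,-28,0,-1,0,0,0,0,-35,0,-1,0,0,0,0,-42,0,-1,0,0,0,0,-49,0,-1,0,0,0,0,-56,0,-1,0,0,0,0,-63,0,-1,0,0,0,0,-70,0,-1,0,0,0,0,-77,0,-1,0,0,0,0,-84,0,-1])

```text
time: 5.28
ee_pos: [0.5362, 0.1755, 0.3599]
tcp_rot: [-90.0, -0.0, 147.7]
wrist_force: [-0.1, 0.5, -0.3]
opening: -0.0002
```

Call:
arm_command(rows=[0,0,0,0,-7,0,-1,0,0,0,0,-14,0,-1,0,0,0,0,-21,0,-1,0,0,0,0,-28,0,-1,0,0,0,0,-35,0,-1,0,0,0,0,-40,0,-1,0,0,0,0,-43,0,-1])

```text
time: 5.87
ee_pos: [0.5362, 0.1755, 0.36]
tcp_rot: [-90.0, 0.0, -169.4]
wrist_force: [-0.2, 0.6, 0.0]
opening: 0.0
```

```bash
python3 go.py .538 .170 .292 -169
python3 - <<'E'
from h import *
ims=[]
for n in ["wrist","side"]:
    c=imaging.camera(n);np.savez(f"{n}1.npz",**c);ims.append(c["pixels"])
    for t in ["lever_grip","lever_hinge"]:
        r=models.spot_point(t,n);print(n,t,[(np.round(x["location"]).tolist(),round(x["conf"],2)) for x in r[:2]])
cv2.imwrite("pics/a1.png",cv2.resize(np.hstack(ims),None,fx=.71,fy=.71,interpolation=cv2.INTER_AREA))
E
```

```text
t 5.8667 q [ 18.1   8.7  20.5 101.8   0.  -82.5] p [0.5362 0.1755 0.36  ] rpy [ -90.     0.  -169.4] F [-0.2  0.6  0. ] open 0.0
shift cm [-0.08  6.8   0.57]
turn [ 0.  -0.4 -0. ]
wrist lever_grip []
wrist lever_hinge [([274.0, 254.0], 0.73), ([275.0, 118.0], 0.61)]
side lever_grip [([236.0, 121.0], 0.46)]
side lever_hinge [([239.0, 141.0], 0.8)]
```

View pics/a1.png

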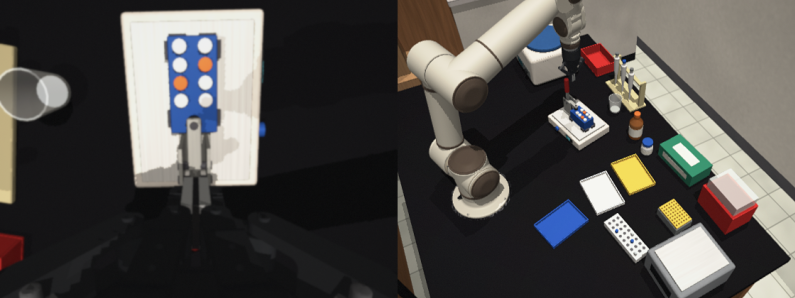

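The wrist view is centred on the clamp and block (column ~275), and the side view shows the lever upright beside the gripper. I'm descending on the block side of the lever and pushing it over.

Call:
arm_command(rows=[0,3.5,0,0,0,0,-1,0,7,0,0,0,0,-1,0,7,-1.5,0,0,0,-1,0,7,-3,0,0,0,-1,0,7,-4,0,0,0,-1,0,7,-5,0,0,0,-1])

```text
time: 6.67
ee_pos: [0.5268, 0.2242, 0.2894]
tcp_rot: [-89.8, -0.1, -169.8]
wrist_force: [-0.1, -7.7, -3.4]
opening: 0.0003
```

```bash
python3 go.py .538 .170 .292 -169
python3 - <<'E'
from h import *
ims=[]
for n in ["side"]:
    c=imaging.camera(n);ims.append(c["pixels"][60:220,180:340])
cv2.imwrite("pics/a2.png",cv2.resize(ims[0],None,fx=3,fy=3))
E
```

```text
t 6.6667 q [ 23.1   7.9  11.7  93.9  -0.1 -77.1] p [0.5268 0.2242 0.2894] rpy [-8.980e+01 -1.000e-01 -1.698e+02] F [-0.1 -7.7 -3.4] open 0.0003
shift cm [-0.13 -0.25  5.53]
turn [-0.17 -0.76  0.1 ]
```

View pics/a2.png

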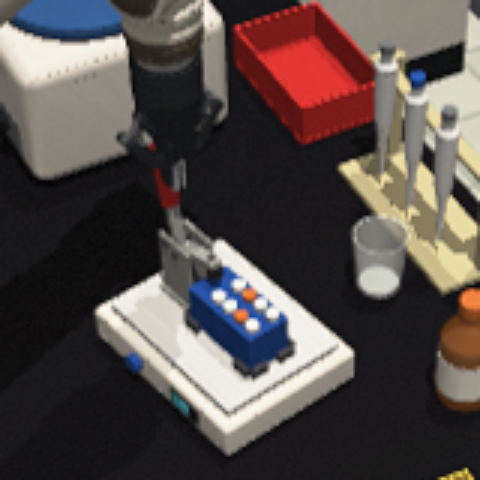

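The fingers at (180,180) have hold of the lever, which is starting to tilt at 8 N. Continuing.

Call:
arm_command(rows=[0,0,-1,0,0,0,-1,0,0.3,-2,0,0,0,-1,0,0.6,-3,0,0,0,-1,0,1,-4,0,0,0,-1,0,1.4,-5,0,0,0,-1,0,1.8,-6,0,0,0,-1,0,1.8,-6.5,0,0,0,-1])

```text
time: 7.3
ee_pos: [0.5151, 0.2901, 0.2709]
tcp_rot: [-90.0, -0.1, -169.6]
wrist_force: [-0.1, 0.5, 0.5]
opening: -0.0003
```

```bash
python3 go.py
python3 - <<'E'
from h import *
ims=[]
for n in ["side"]:
    c=imaging.camera(n);ims.append(c["pixels"][60:220,180:340])
cv2.imwrite("pics/a3.png",cv2.resize(ims[0],None,fx=3,fy=3))
E
```

```text
t 7.3 q [ 29.4  10.2  12.2  92.    0.  -71. ] p [0.5151 0.2901 0.2709] rpy [-9.000e+01 -1.000e-01 -1.696e+02] F [-0.1  0.5  0.5] open -0.0003
```

View pics/a3.png

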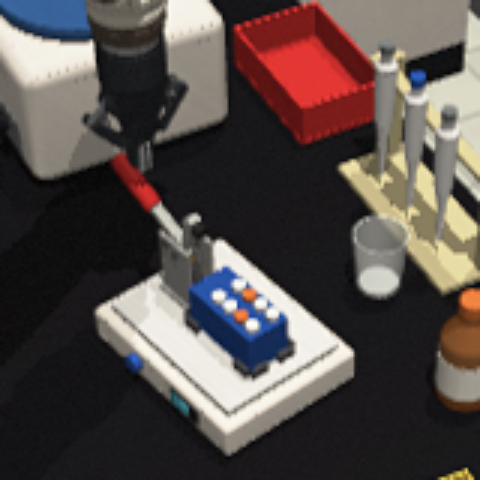

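The lever is past centre and swinging open with no contact force on the fingers. Lifting away and moving above the block.

```bash
python3 go.py .546 .124 .30 -169
```

```text
t 7.35 q [ 29.4  10.2  12.2  92.1   0.  -71. ] p [0.515  0.2904 0.2713] rpy [ -90.    -0.  -169.6] F [-0.4  1.   0.1] open -0.0002
shift cm [-0.04 -2.88 16.92]
turn [ 0.03 -0.6   0.05]
```

Call:
arm_command(rows=[0,-3,0,0,0,0,-1,0,-6,2,0,0,0,-1,0,-6,6,0,0,0,1,0,-6,10,0,-0.6,0,1,0,-5,14,0,-0.6,0,1,0,-3,16.9,0,-0.6,0,1,0,-3,16.9,0,-0.6,0,1,0,-3,16.9,0,-0.6,0,1])

```text
time: 8.02
ee_pos: [0.5458, 0.1209, 0.3014]
tcp_rot: [-90.0, -0.1, -169.2]
wrist_force: [-0.0, 0.3, 0.6]
opening: 0.0723
```

```bash
python3 go.py
python3 - <<'E'
from h import *
C={}
for n in ["side","wrist","top"]:
    c=imaging.camera(n);C[n]=c;np.savez(f"{n}2.npz",**c)
    P=cloud(c);hsv=cv2.cvtColor(c["pixels"],cv2.COLOR_BGR2HSV);H,S,V=[hsv[...,i].astype(int) for i in range(3)]
    X,Y,Z=P[...,0],P[...,1],P[...,2]
    reg=(abs(X-.54)<.1)&(abs(Y-.12)<.1)
    m=reg&(H>100)&(H<130)&(S>120)&(Z>.10)&(Z<.13)
    if m.sum()>10:
        q=P[m];r=cv2.minAreaRect((q[:,:2]*1000).astype(np.float32));print(n,m.sum(),"z",np.percentile(q[:,2],[5,50,95]).round(4),np.round(r[0],1),np.round(r[1],1),round(r[2],1))
    m=(abs(X-.5)<.12)&(Y>.15)&(Y<.42)&((H<8)|(H>172))&(S>150)&(V>60)&(Z<.25)
    if m.sum()>10: print(n,"lever",m.sum(),P[m].mean(0).round(3),np.percentile(P[m][:,2],[5,95]).round(3))
R_=[(n,models.spot_point("block_mid",n)) for n in ["wrist","top"]]
print([(n,[(np.round(x["location"]).tolist(),round(x["conf"],2)) for x in r[:1]]) for n,r in R_])
cv2.imwrite("pics/a4.png",np.hstack([cv2.resize(C["wrist"]["pixels"],(480,360)),cv2.resize(C["side"]["pixels"][80:200,180:285],(315,360))]))
E
```

```text
t 8.0167 q [ 12.5   6.2  11.2  95.    0.  -88.3] p [0.5458 0.1209 0.3014] rpy [-9.000e+01 -1.000e-01 -1.692e+02] F [-0.   0.3  0.6] open 0.0723
side 274 z [0.1022 0.1114 0.1177] [546.7 120.9] [ 60.9 115. ] 9.7
side lever 97 [0.506 0.304 0.14 ] [0.131 0.147]
wrist 7421 z [0.1141 0.1153 0.1164] [548.3 122.7] [ 55.6 109.7] 11.7
top 260 z [0.1063 0.1147 0.1202] [552.3 104.2] [56.  66.9] 11.6
top lever 147 [0.508 0.33  0.129] [0.002 0.148]
[('wrist', [([270.0, 193.0], 0.57)]), ('top', [([190.0, 200.0], 0.7)])]
```

View pics/a4.png

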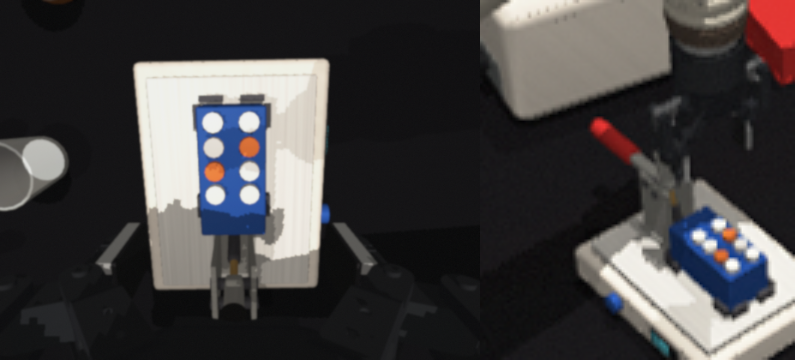

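Wrist view: the clamp is open, with the lever level at z = 0.14 and the arm standing behind the block. The block is still in its nest, centre (0.548, 0.123), yaw 11.7°, top at 0.115. All of these fit the given sizes.

```bash
python3 go.py .5482 .1225 .145 -168.5
```

```text
t 8.2667 q [ 12.7   6.2  11.3  95.    0.  -88.3] p [0.5459 0.1235 0.3027] rpy [-9.00e+01  1.00e-01 -1.69e+02] F [-0.1  0.1  0.6] open 0.0855
shift cm [-0.19 15.77  0.14]
turn [ 0.01 -0.5  -0.06]
```

Call:
arm_command(rows=[-0.2,4,0.1,0,-0.5,0,1,-0.2,8,0.1,0,-0.5,0,1,-0.2,11,0.1,0,-0.5,0,1,-0.2,13.5,0.1,0,-0.5,0,1,-0.2,15,0.1,0,-0.5,0,1,-0.2,15.7,0.1,0,-0.5,0,1,-0.2,15.7,0.1,0,-0.5,0,1], force=50)

```text
time: 8.85
ee_pos: [0.5474, 0.1224, 0.1438]
tcp_rot: [-90.0, -0.1, -168.5]
wrist_force: [0.1, -0.4, -0.5]
opening: 0.0854
```

Call:
arm_command(rows=[0,0,0,0,0,0,-1,0,0,0,0,0,0,-1,0,0,0,0,0,0,-1,0,0,0,0,0,0,-1,0,0,0,0,0,0,-1,0,0,0,0,0,0,-1], force=50)

```text
time: 9.35
ee_pos: [0.5489, 0.1221, 0.1469]
tcp_rot: [-90.0, 0.2, -168.6]
wrist_force: [1.8, 1.8, 6.4]
opening: 0.0553
```

```bash
python3 go.py .5482 .1225 .28 -168.5
```

```text
t 9.35 q [ 12.5   6.3  -5.8  77.6   0.  -88.9] p [0.5489 0.1221 0.1469] rpy [ -90.     0.2 -168.6] F [1.8 1.8 6.4] open 0.0553
shift cm [  0.02 -13.31  -0.06]
turn [ 0.02 -0.07 -0.2 ]
```

Gripped, with the opening at 55 mm. Lifting straight up.

Call:
arm_command(rows=[0,-0.7,0,0,0,0,-1,0,-1.7,0,0,0,0,-1,0,-3,0,0,0,0,-1,0,-5,0,0,0,0,-1,0,-7,0,0,0,0,-1,0,-9,0,0,0,0,-1,0,-11,0,0,0,0,-1,0,-12,0,0,0,0,-1,0,-12,0,0,0,0,-1])

```text
time: 10.1
ee_pos: [0.5486, 0.1218, 0.2682]
tcp_rot: [-90.0, 0.2, -168.6]
wrist_force: [-0.4, -0.0, -5.0]
opening: 0.0553
```

```bash
python3 go.py .628 -.222 .27 177.2
python3 - <<'E'
from h import *
ims=[]
for n in ["side","wrist"]:
    c=imaging.camera(n);ims.append(c["pixels"]); np.savez(f"{n}3.npz",**c)
cv2.imwrite("pics/a5.png",np.hstack([cv2.resize(ims[0][60:240,160:400],(400,300)),cv2.resize(ims[1],(400,300))]))
E
```

```text
t 10.1 q [ 12.5   5.8   7.   91.   -0.  -88.9] p [0.5486 0.1218 0.2682] rpy [ -90.     0.2 -168.6] F [-0.4 -0.  -5. ] open 0.0553
shift cm [-0.98 -0.18 35.28]
turn [ 0.03 14.21 -0.23]
```

View pics/a5.png

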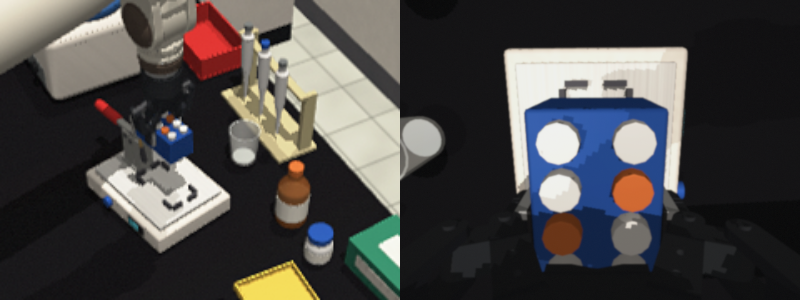

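The block is out of the nest, upright between the fingers, and the clamp is still open. Moving towards the yellow tray.

Call:
arm_command(rows=[0,0,1.5,0,0,0,-1,0,0,4,0,1,0,-1,0,0,7,0,3,0,-1,0,0,10,0,5,0,-1,-0.2,0,13,0,7,0,-1,-0.4,0,16,0,9,0,-1,-0.6,0,19,0,11,0,-1,-0.6,0,21.5,0,12.5,0,-1,-0.7,0,23,0,14,0,-1,-0.7,0,23.5,0,14.2,0,-1,-0.7,0,23.5,0,14.2,0,-1])

```text
time: 11.12
ee_pos: [0.6012, -0.108, 0.2635]
tcp_rot: [-90.0, -0.1, 177.1]
wrist_force: [-0.1, 0.2, -5.3]
opening: 0.0553
```

```bash
python3 - <<'E'
from h import *
C={}
for n in ["wrist","top","side"]:
    c=imaging.camera(n);C[n]=c
    P=cloud(c);hsv=cv2.cvtColor(c["pixels"],cv2.COLOR_BGR2HSV);H,S,V=[hsv[...,i].astype(int) for i in range(3)]
    X,Y,Z=P[...,0],P[...,1],P[...,2]
    m=(X>.5)&(X<.75)&(Y>-.36)&(Y<-.1)&(H>22)&(H<35)&(S>120)&(Z<.04)&(c["z_map"]>0)
    q=P[m]
    if len(q)>20:
        r=cv2.minAreaRect((q[:,:2]*1000).astype(np.float32));print(n,m.sum(),np.percentile(q[:,2],[5,50,95]).round(4),np.round(r[0],1),np.round(r[1],1),round(r[2],1))
    if n=="wrist":
        m=(H>100)&(H<130)&(S>120)&(Z>.15)
        q=P[m];z=np.percentile(q[:,2],[60,90]);print(z)
        q=q[q[:,2]>z[1]-.012];r=cv2.minAreaRect((q[:,:2]*1000).astype(np.float32));print("block",r)
        A=np.c_[q[:,:2],np.ones(len(q))];print("plane",np.linalg.lstsq(A,q[:,2],rcond=None)[0])
cv2.imwrite("pics/a6.png",np.hstack([cv2.resize(C["side"]["pixels"][100:325,160:460],(400,300)),cv2.resize(C["wrist"]["pixels"],(400,300))]))
E
python3 go.py .628 -.222 .27 177.2
```

```text
wrist 21003 [0.0032 0.0044 0.0062] [ 629.  -194.9] [124.  135.6] 87.3
[0.23207648 0.23273968]
block ((599.092041015625, -131.428955078125), (84.88525390625, 57.33181381225586), 87.34497833251953)
plane [-0.00317248 -0.02648355  0.23087709]
top 2491 [-0.0017  0.0045  0.0171] [ 630.3 -234.1] [167.9 142.5] 87.4
side 1639 [-0.0035  0.0022  0.0145] [ 628.4 -216.9] [201.  142.6] 86.3
t 11.2667 q [-10.   12.8  14.6  91.8   0.  -97.3] p [ 0.6012 -0.1061  0.2646] rpy [-90.   -0.  177.3] F [ 0.3  0.  -4.9] open 0.0552
shift cm [-3.23 -0.54 11.45]
turn [0.03 0.1  0.04]
```

View pics/a6.png

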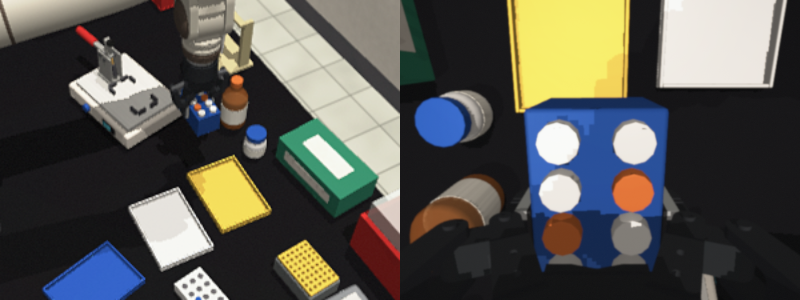

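The trays and bystanders are undisturbed. The block is level, with its top 32 mm below the TCP, so it should touch down at TCP z ≈ 0.091. Moving over the tray centre and lowering.

Call:
arm_command(rows=[-0.6,0,2,0,0,0,-1,-1.2,0,4.5,0,0,0,-1,-2,0,7,0,0,0,-1,-2.6,0,9.5,0,0,0,-1,-3.2,0,11,0,0,0,-1,-3.3,1,11.5,0,0,0,-1,-3.3,4,11.5,0,0,0,-1,-3.3,7,11.5,0,0,0,-1,-3.3,10,11.5,0,0,0,-1,-3.3,12.5,11.5,0,0,0,-1,-3.3,14,11.5,0,0,0,-1,-3.3,14,11.5,0,0,0,-1])

```text
time: 12.27
ee_pos: [0.6269, -0.2213, 0.12]
tcp_rot: [-90.1, -0.4, 177.3]
wrist_force: [-1.4, 0.7, -5.3]
opening: 0.0555
```

```bash
python3 go.py .629 -.222 .0915 177.2
python3 - <<'E'
from h import *
c=imaging.camera("side");w=imaging.camera("wrist")
P=cloud(w);hsv=cv2.cvtColor(w["pixels"],cv2.COLOR_BGR2HSV);H,S,V=[hsv[...,i].astype(int) for i in range(3)]
Z=P[...,2];m=(H>100)&(H<130)&(S>120)&(Z>.05)&(abs(P[...,0]-.63)<.05)&(abs(P[...,1]+.22)<.08)
print("blocktop",np.percentile(Z[m],[50,80,95]).round(4))
cv2.imwrite("pics/a7.png",np.hstack([cv2.resize(c["pixels"][150:300,250:450],(400,300)),cv2.resize(w["pixels"],(400,300))]))
E
```

```text
t 12.2667 q [ -19.5   21.3    9.1   78.2    0.  -106.8] p [ 0.6269 -0.2213  0.12  ] rpy [-90.1  -0.4 177.3] F [-1.4  0.7 -5.3] open 0.0555
shift cm [-0.23  2.85  0.06]
turn [0.14 0.12 0.39]
blocktop [0.0911 0.0916 0.0922]
```

View pics/a7.png

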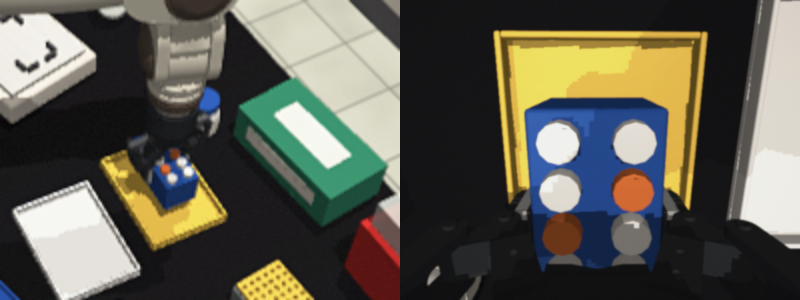

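The block is centred over the yellow tray with its top at 0.091, so about 32 mm remain.

Call:
arm_command(rows=[0,1,0,0,0,0,-1,0,1.8,0,0,0,0,-1,0,2.3,0,0,0,0,-1,0,2.6,0,0,0,0,-1,0,2.8,0,0,0,0,-1,0,2.9,0,0,0,0,-1,0,2.9,0,0,0,0,-1])

```text
time: 12.95
ee_pos: [0.6288, -0.2237, 0.0959]
tcp_rot: [-90.0, -0.0, 177.2]
wrist_force: [-0.5, 0.4, -5.1]
opening: 0.0557
```

```bash
python3 go.py .629 -.222 .0915 177.2
python3 - <<'E'
from h import *
w=imaging.camera("wrist")
P=cloud(w);hsv=cv2.cvtColor(w["pixels"],cv2.COLOR_BGR2HSV);H,S,V=[hsv[...,i].astype(int) for i in range(3)]
Z=P[...,2];m=(H>100)&(H<130)&(S>120)&(Z>.04)&(abs(P[...,0]-.63)<.05)&(abs(P[...,1]+.22)<.08)
print("blocktop",np.percentile(Z[m],[50,80,95]).round(4))
E
python3 go.py
```

```text
t 12.95 q [ -19.6   21.9    7.1   75.2    0.  -106.8] p [ 0.6288 -0.2237  0.0959] rpy [-90.   -0.  177.2] F [-0.5  0.4 -5.1] open 0.0557
shift cm [-0.02  0.44 -0.17]
turn [0.   0.01 0.  ]
blocktop [0.0643 0.0648 0.0653]
t 13.0 q [ -19.6   21.9    7.1   75.2    0.  -106.8] p [ 0.6289 -0.2238  0.0961] rpy [-90.    0.  177.2] F [ 0.3 -0.5 -5.2] open 0.0557
```

Call:
arm_command(rows=[0,0.15,0,0,0,0,-1,0,0.3,0,0,0,0,-1,0,0.4,0,0,0,0,-1,0,0.45,0,0,0,0,-1,0,0.45,0,0,0,0,-1])

```text
time: 13.42
ee_pos: [0.6287, -0.2236, 0.0913]
tcp_rot: [-90.0, -0.0, 177.2]
wrist_force: [0.4, 0.7, -5.7]
opening: 0.0555
```

Call:
arm_command(rows=[0,0.07,0,0,0,0,-1,0,0.12,0,0,0,0,-1,0,0.17,0,0,0,0,-1,0,0.17,0,0,0,0,-1])

```text
time: 13.75
ee_pos: [0.6288, -0.2237, 0.0909]
tcp_rot: [-90.0, 0.0, 177.2]
wrist_force: [-5.1, 1.2, 4.0]
opening: 0.0554
```

Wrist force went from -5.7 to +4 N, so the block is on the floor. Releasing.

Call:
arm_command(rows=[0,0,0,0,0,0,0.6,0,0,0,0,0,0,0.6,0,0,0,0,0,0,0.6,0,0,0,0,0,0,0.6])

```text
time: 14.08
ee_pos: [0.629, -0.2237, 0.0899]
tcp_rot: [-90.0, 0.0, 177.2]
wrist_force: [-0.8, -0.3, 0.6]
opening: 0.0681
```

Call:
arm_command(rows=[0,-1,0,0,0,0,0.6,0,-3,0,0,0,0,0.6,0,-6,0,0,0,0,0.6,0,-10,0,0,0,0,0.6,0,-14,0,0,0,0,0.6,0,-18,0,0,0,0,0.6,0,-20,0,0,0,0,0.6,0,-20,0,0,0,0,0.6])

```text
time: 14.75
ee_pos: [0.6294, -0.2239, 0.2972]
tcp_rot: [-89.8, 0.5, 177.2]
wrist_force: [1.1, 0.1, 0.6]
opening: 0.068
```

```bash
python3 go.py
python3 - <<'E'
from h import *
C={}
for n in ["wrist","side","top"]:
    c=imaging.camera(n);C[n]=c
    P=cloud(c);hsv=cv2.cvtColor(c["pixels"],cv2.COLOR_BGR2HSV);H,S,V=[hsv[...,i].astype(int) for i in range(3)]
    X,Y,Z=P[...,0],P[...,1],P[...,2]
    m=(X>.5)&(X<.75)&(Y>-.36)&(Y<-.1)&(H>22)&(H<35)&(S>120)&(Z<.04)&(c["z_map"]>0)
    q=P[m]
    if len(q)>20:
        r=cv2.minAreaRect((q[:,:2]*1000).astype(np.float32));print(n,"tray",m.sum(),np.percentile(q[:,2],[5,50,95]).round(4),np.round(r[0],1),np.round(r[1],1),round(r[2],1))
    m=(X>.5)&(X<.7)&(Y>-.36)&(Y<-.1)&(H>100)&(H<130)&(S>120)&(Z<.08)&(Z>.052)
    q=P[m]
    if len(q)>20:
        r=cv2.minAreaRect((q[:,:2]*1000).astype(np.float32));print(n,"blocktop",m.sum(),np.percentile(q[:,2],[5,50,95]).round(4),np.round(r[0],1),np.round(r[1],1),round(r[2],1))
        A=np.c_[q[:,:2],np.ones(len(q))];print("plane",np.linalg.lstsq(A,q[:,2],rcond=None)[0].round(4))
    m=(abs(X-.5)<.12)&(Y>.15)&(Y<.42)&((H<8)|(H>172))&(S>150)&(V>60)&(Z<.28)&(Z>.08)
    if m.sum()>10: print(n,"lever",m.sum(),P[m].mean(0).round(3),np.percentile(P[m][:,2],[5,95]).round(3))
cv2.imwrite("pics/a8.png",np.hstack([cv2.resize(C["side"]["pixels"][80:305,160:460],(400,300)),cv2.resize(C["wrist"]["pixels"],(400,300))]))
E
```

```text
t 14.75 q [ -19.6   21.7   29.2   97.     0.  -106.8] p [ 0.6294 -0.2239  0.2972] rpy [-89.8   0.5 177.2] F [1.1 0.1 0.6] open 0.068
wrist tray 9227 [0.0032 0.0045 0.0184] [ 624.5 -224.5] [178.3 138.2] 87.2
wrist blocktop 5032 [0.0582 0.0594 0.0605] [ 627.8 -223.8] [108.8  54. ] 87.3
plane [-0.0008  0.0011  0.0601]
side tray 540 [-0.0036  0.0034  0.0171] [ 629.9 -217.9] [198.7 141.7] 86.6
side blocktop 275 [0.0527 0.0569 0.0617] [ 625.  -224.3] [115.9  58.9] 86.1
plane [ 0.0016 -0.0003  0.056 ]
top tray 211 [-0.0033  0.0045  0.0213] [ 636.3 -219.6] [237.6 115.1] 74.6
top lever 241 [0.509 0.309 0.143] [0.136 0.148]
```

View pics/a8.png

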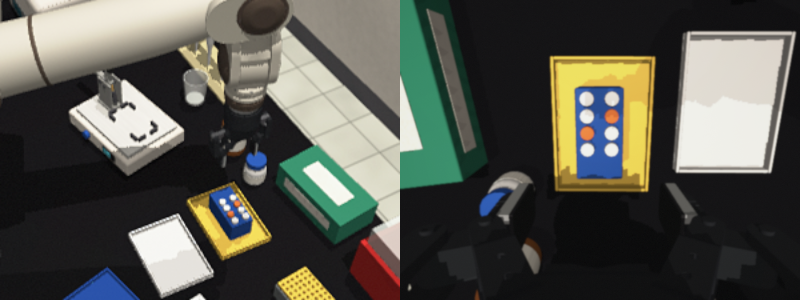

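The block stands flat in the yellow tray: top 0.0594, plane level, centre within a few mm of the tray's centre. The lever is level and open, and the gripper is clear. Handing in.

```bash
python3 -c "
from workcell import bot
print(bot.job_done())"
```

```text
the job is handed in; nothing more can be done
None
```

I pushed the clamp lever over centre with the shut fingers while the block was still in its nest, and it stayed open. I then lifted the block out, set it down in the yellow tray with light contact, let go, backed the gripper off, and handed the job in at about 15 s of the 53 s allowed.

What the last checks showed:
- **Block:** its top is at 59.4 mm against 59 mm expected. It is level to within about 0.002 rad, and its centre is within about 5 mm of the tray's centre.
- **Yellow tray:** it is flat on the bench, at its measured starting pose.
- **Clamp:** the lever is level, with its grip at about 143 mm, so it is open. The last side view hides the lever behind the arm, so this rests on the top view.
- **Robot and bystanders:** the gripper is clear, with wrist force about 1 N. The other tray and the bystanders in view look unmoved; I did not re-measure them.

The side and top cameras gave slightly less exact sizes and tray centres than the wrist camera, because of depth noise at edges and hidden parts. For the block and tray I relied on the wrist camera.

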